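# Count two straight spacer joints into the order tray

## Robot

A 7-joint arm with a two-finger parallel gripper is mounted at the origin on the work surface. World frame = base frame: x ahead of the robot, y to its left, z up, the work surface at z = 0. Lengths are in m, angles in rad, forces in N, time in s.
With the tool pointing down it reaches from about 0.4 to 0.875 m from the base axis. Payload 4.4 kg.
Tool frame: the origin (TCP) lies midway between the tips of the shut fingers; the grasp point (between the pads) lies 19 mm behind it; z points along the fingers, y is the line along which they close (so a half turn about z gives the same grasp; the last joint's range is limited). The gripper opens to 85 mm and grips with 20 to 120 N. Pads are 22 mm wide; open, the fingers measure 114 mm over their backs; the gripper's body (76 mm by 85 mm) begins 54 mm behind the grasp point. The pads swing forward as they close: fully open they stand 13 mm farther back than shut.
Start: joints at [1.231, 0.628, 0.038, 1.517, -0.027, 0.996, -0.02], TCP at [0.176, -0.626, 0.231] pointing down, gripper open.
Joint ranges: [-3.06, 3.06], [-0.37, 2.12], [-1.25, 1.32], [0.18, 2.47], [-1.1, 4.24], [0.23, 1.98], [-2.94, 2.94]. Speed limits (rad/s): [2.57, 2.57, 3.14, 3.14, 3.14, 3.14, 3.14].

## Interface

Orientations are given as a rotation vector (axis times angle).
In Python, from bench import ctrl, vision gives the robot as it stands.
- The arm moves only by the tool carry_out, never from a script. Its argument "rows" is a list of rows, each a list of 7 numbers: the shift along the world's x, y, z in m, then the turn, a rotation vector about the world's x, y, z in degrees, then the opening, from 0 (shut) to 1 (fully open). A call has 1 to 8 rows; each row shifts and turns the commanded pose from where the row before left it; what a row does not reach is not made up. A row lasts 1/12 s, in which the tool goes at most 41.7 mm and 7.16 degrees, less where a joint would pass 70% of its speed; a pose out of reach is approached as far as the arm can. A call is refused whole if a number of a shift passes 0.0417 or a number of a turn 7.16, either way. A call with a gripper value outside its range is refused whole. The fingers move at their own pace and stop on an object; "newtons" is the grip in N (left out, the last holds). Time passes only in rows, so rows that do not move let the fingers close. It gives the time, the measured TCP pose, the force, the opening and the grip force at its end, in the units of the state.
- ctrl.state(): the state, without advancing time (a new reading comes with each control period).
- vision.snapshot(name): name is "scene" or "top"; returns a dict with "image" (480x640x3 uint8, red, green, blue), "fx", "fy", "cx", "cy" (pixels), "R" (3x3) and "t" (3): a world point X has camera coordinates R X + t. Camera axes: x right, y down, z forward; pixel columns grow to the right and rows downward; lengths in m; the calibration is good to about 2 mm. A picture is of the moment at which its call begins. There is no depth.
- ctrl.sign_off(): hands the job in; it is judged then, once.
The state is a dict: "t": time; "q": joint angles; "joint_velocities": joint speeds; "tau": joint torques, N m; "ee_pos": TCP position; "eef_rot": TCP orientation; "contact_force": force on the tool from outside, world axes, zero at the start; "wrist_torque": the same for the moment, N m; "width": finger opening in m; "grip_force": force on a finger pad.
Only numpy, scipy, OpenCV 4.12 (cv2) and the standard library are available. Lean on these libraries where they do the work, as an engineer would, in place of code of your own. Each camera call takes 0.05 s, during which the arm holds its last target. There are 200 camera calls.

## Task

A customer has ordered two straight spacer joints for a window unit. Put exactly two of the three straight blue joints into the steel order tray, both lying flat on its floor, not one on top of the other. Leave the third straight joint where it lies on the bench; the L-shaped corner joints are not part of the order.

Things in the scene. Friction and masses are not known exactly. Their poses are not given: they have to be found in the camera images.
- straight_a_mid (a point): A loose straight spacer joint of blue plastic, one of three alike: a straight bar 80 long, 20 wide and 20 high with a collar round its middle 24 long, 26 wide and 24 high (mm), about 40 g, lying flat on the bench. The point is its centre, 12 mm above its underside; x runs along the bar, y across it, z up. (The two L-shaped blue pieces of the same plastic are corner joints, not wanted.)
- straight_b_mid (a point): A loose straight spacer joint of blue plastic, one of three alike: a straight bar 80 long, 20 wide and 20 high with a collar round its middle 24 long, 26 wide and 24 high (mm), about 40 g, lying flat on the bench. The point is its centre, 12 mm above its underside; x runs along the bar, y across it, z up. (The two L-shaped blue pieces of the same plastic are corner joints, not wanted.)
- straight_c_mid (a point): A loose straight spacer joint of blue plastic, one of three alike: a straight bar 80 long, 20 wide and 20 high with a collar round its middle 24 long, 26 wide and 24 high (mm), about 40 g, lying flat on the bench. The point is its centre, 12 mm above its underside; x runs along the bar, y across it, z up. (The two L-shaped blue pieces of the same plastic are corner joints, not wanted.)
- tray_in (a point): The order tray: a shallow open rectangular tray of plain steel fixed to the bench, empty at the start, 220 x 170 outside and 25 high, walls and floor 5 thick (inside 210 x 160, 20 deep; mm). The point is the centre of its inner floor, 5 mm above the bench; x runs along the long side, y along the short side, z up.
There are look-alikes about, which are no part of the job. What is shaped like the part that bears straight_a_mid but black or pink is not meant.

How it is judged:
At the end, for the whole second after the job is handed in: Two of the three straight joints have their centres inside the tray (within 100 mm of its centre along the long side, 75 mm along the short) and under 20 mm above its floor (flat, not stacked); the third is within 30 mm of its start; all are at rest (((x of straight_b_mid in the frame of tray_in between -0.1 and 0.1 m and y of straight_b_mid in the frame of tray_in between -0.075 and 0.075 m and z of straight_b_mid in the frame of tray_in between 0 and 0.02 m and x of straight_c_mid in the frame of tray_in between -0.1 and 0.1 m and y of straight_c_mid in the frame of tray_in between -0.075 and 0.075 m and z of straight_c_mid in the frame of tray_in between 0 and 0.02 m and distance of straight_a_mid from where it was at the start of the episode below 0.03 m) or (x of straight_a_mid in the frame of tray_in between -0.1 and 0.1 m and y of straight_a_mid in the frame of tray_in between -0.075 and 0.075 m and z of straight_a_mid in the frame of tray_in between 0 and 0.02 m and x of straight_c_mid in the frame of tray_in between -0.1 and 0.1 m and y of straight_c_mid in the frame of tray_in between -0.075 and 0.075 m and z of straight_c_mid in the frame of tray_in between 0 and 0.02 m and distance of straight_b_mid from where it was at the start of the episode below 0.03 m) or (x of straight_a_mid in the frame of tray_in between -0.1 and 0.1 m and y of straight_a_mid in the frame of tray_in between -0.075 and 0.075 m and z of straight_a_mid in the frame of tray_in between 0 and 0.02 m and x of straight_b_mid in the frame of tray_in between -0.1 and 0.1 m and y of straight_b_mid in the frame of tray_in between -0.075 and 0.075 m and z of straight_b_mid in the frame of tray_in between 0 and 0.02 m and distance of straight_c_mid from where it was at the start of the episode below 0.03 m)) and linear speed of each of straight_a, straight_b, straight_c below 0.02 m/s); the robot touches nothing.
It also fails if it takes over 50 s, if anything falls off the work surface, if the arm or the gripper's body presses on something with over 40 N, if the wrist force passes 120 N, or if a joint passes its speed limit or range.

## Working session

There is one attempt and no reset: what is moved stays moved. The work goes in short steps, Python scripts to look and compute and a tool call to move; the robot and the scene stay as the last step left them, time stands still between calls to the robot, and variables do not carry over. Pictures are saved under pics/ and viewed, at most 10 in all, crops included, and the job is handed in when it is done.

Besides the shell and the picture viewer there is one more tool, called after ">>>" by a JSON object that holds its "api" and its "payload", one argument or row to a line. carry_out: Moves the arm, as the interface text tells. Its arguments: {"type":"object","properties":{"rows":{"type":"array","items":{"type":"array","items":{"type":"number"}}},"newtons":{"type":"number"}},"required":["rows"]}

```bash
mkdir -p pics
cat > h.py <<'E'
import cv2, numpy as np
from bench import ctrl, vision
def snap(n,f=None):
    s=vision.snapshot(n)
    if f: cv2.imwrite('pics/'+f,cv2.cvtColor(s['image'],cv2.COLOR_RGB2BGR))
    return s
def ray(s,u,v,z):
    R=np.array(s['R']);t=np.array(s['t']);C=-R.T@t
    d=R.T@np.array([(u-s['cx'])/s['fx'],(v-s['cy'])/s['fy'],1])
    return C+d*(z-C[2])/d[2]
def blue(s):
    hsv=cv2.cvtColor(s['image'],cv2.COLOR_RGB2HSV)
    m=cv2.inRange(hsv,(95,110,50),(130,255,255))
    c,_=cv2.findContours(m,cv2.RETR_EXTERNAL,cv2.CHAIN_APPROX_NONE)
    return m,[k for k in c if cv2.contourArea(k)>80]
E
python3 - <<'E'
from h import *
for n in('top','scene'):
    s=snap(n,n+'0.png'); R=np.array(s['R']); print(n,(-R.T@s['t']).round(3),s['fx'])
    for k in blue(s)[1]:
        r=cv2.minAreaRect(k);p=cv2.boxPoints(r)
        w=np.array([ray(s,*q,.02)[:2] for q in p]).round(3).tolist()
        print(np.round(r[0]),cv2.contourArea(k),round(cv2.contourArea(k)/(r[1][0]*r[1][1]),2),w)
print(ctrl.state()['eef_rot'],ctrl.state()['t'])
E
```

```text
top [ 0.337 -0.047  1.179] 620.2845472183035
[447. 267.] 494.5 0.76 [[0.411, -0.26], [0.486, -0.286], [0.477, -0.314], [0.402, -0.288]]
[378. 260.] 578.5 0.49 [[0.487, -0.126], [0.487, -0.192], [0.423, -0.192], [0.422, -0.126]]
[316. 258.] 442.5 0.78 [[0.43, -0.009], [0.497, -0.052], [0.483, -0.074], [0.416, -0.031]]
[395. 183.] 575.5 0.49 [[0.575, -0.152], [0.642, -0.164], [0.629, -0.228], [0.563, -0.215]]
[316. 170.] 453.5 0.78 [[0.599, -0.008], [0.667, -0.05], [0.652, -0.073], [0.584, -0.03]]
scene [0.885 0.608 0.881] 589.4598762758636
[284. 270.] 545.5 0.78 [[0.656, -0.073], [0.589, -0.034], [0.608, 0.002], [0.673, -0.036]]
[360. 235.] 491.0 0.79 [[0.506, -0.037], [0.485, -0.073], [0.418, -0.034], [0.441, 0.001]]
[262. 216.] 488.5 0.55 [[0.629, -0.224], [0.565, -0.212], [0.587, -0.137], [0.648, -0.149]]
[329. 200.] 485.0 0.56 [[0.489, -0.194], [0.424, -0.188], [0.45, -0.108], [0.512, -0.115]]
[307. 162.] 385.5 0.78 [[0.476, -0.316], [0.406, -0.286], [0.426, -0.243], [0.495, -0.273]]
[-3.11056905e+00 -4.28457317e-01  3.34162156e-04] 0.1
```

View pics/top0.png

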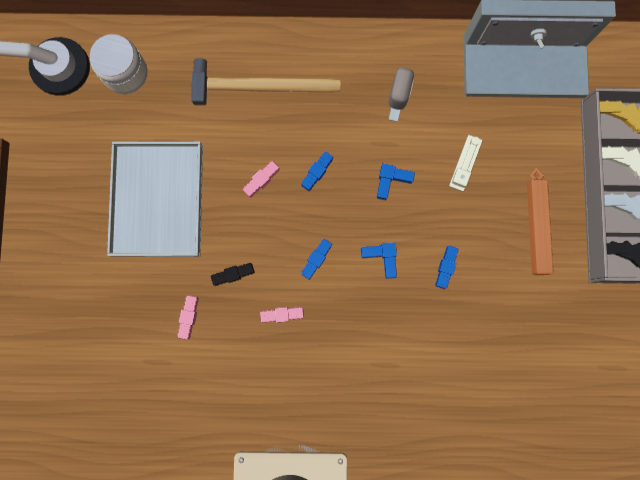

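View pics/scene0.png

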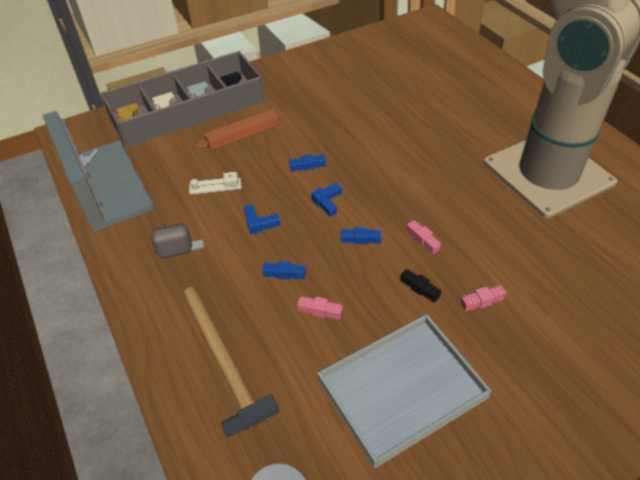

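Candidates in the top view:
- **Straight blue joints:** (317,171), (316,258) and (447,267).
- **Blue L corners (not wanted):** (395,183) and (378,260).
- **Pink look-alikes:** (261,179), (187,317) and (281,314).
- **Black look-alike:** (232,273).

The tray is at (155,199). I choose (317,171) and (316,258), and leave (447,267).

Run:
```python
from h import *
s=snap('top')
im=cv2.cvtColor(s['image'],cv2.COLOR_RGB2BGR)
cv2.imwrite('pics/crop.png',cv2.resize(im[140:300,220:470],None,fx=3,fy=3,interpolation=cv2.INTER_CUBIC))
m,_=blue(s)
for k in blue(s)[1]:
    P=np.array([ray(s,*q[0],.02)[:2] for q in k]); 
    r=cv2.minAreaRect((P*1000).astype(np.float32)); b=cv2.boxPoints(r)
    e=max((b[1]-b[0]),(b[2]-b[1]),key=np.linalg.norm)
    print(np.round(r[0],1),np.round(r[1],1),'bar angle',np.degrees(np.arctan2(e[1],e[0])).round(1))
print([ray(s,u,v,.025)[:2].round(3).tolist() for u,v in [(112,142),(201,142),(199,256),(108,256)]])
```

```text
[ 444.3 -286.9] [28.9 79.2] bar angle -17.8
[ 454.9 -159.1] [64.1 65.9] bar angle -89.3
[456.3 -41.6] [25.1 78.9] bar angle -32.9
[ 602.3 -189.8] [64.8 67.5] bar angle -11.0
[625.5 -40.3] [27.3 80.4] bar angle -33.4
[[0.675, 0.352], [0.677, 0.182], [0.458, 0.177], [0.455, 0.347]]
```

View pics/crop.png

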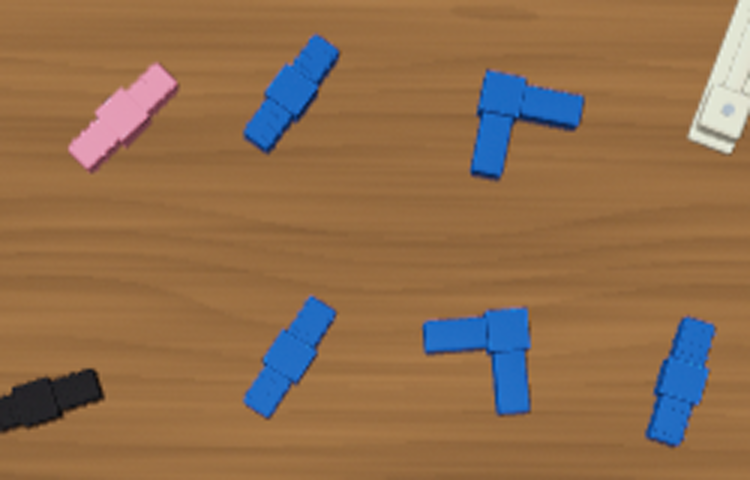

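>>> {"api": "carry_out", "payload": {
  "rows": [
    [0.018, 0.024, 0, 0, 0, 5.5, 1],
    [0.018, 0.024, 0, 0, 0, 5.5, 1],
    [0.018, 0.024, 0, 0, 0, 5.5, 1],
    [0.018, 0.024, 0, 0, 0, 5.5, 1],
    [0.018, 0.024, 0, 0, 0, 5.5, 1],
    [0.018, 0.024, 0, 0, 0, 5.5, 1],
    [0.018, 0.024, 0, 0, 0, 5.5, 1],
    [0.018, 0.024, 0, 0, 0, 5.5, 1]
  ]
}}

```text
t: 0.82
ee_pos: [0.3203, -0.4324, 0.2312]
eef_rot: [-2.721, -1.57, 0.0]
contact_force: [0.1, -0.2, 0.3]
width: 0.0858
grip_force: 0.0
```

The crop shows two plain straight blue joints at (317,171) and (316,258) in the full image; the L corners sit to their right and the pink and black pieces to their left.

>>> {"api": "carry_out", "payload": {
  "rows": [
    [0.0191, 0.0245, 0, 0, 0, 5.45, 1],
    [0.0191, 0.0245, 0, 0, 0, 5.45, 1],
    [0.0191, 0.0245, 0, 0, 0, 5.45, 1],
    [0.0191, 0.0245, 0, 0, 0, 5.45, 1],
    [0.0191, 0.0245, 0, 0, 0, 5.45, 1],
    [0.0191, 0.0245, 0, 0, 0, 5.45, 1],
    [0.0191, 0.0245, 0, 0, 0, 5.45, 1],
    [0.0191, 0.0245, 0, 0, 0, 5.45, 1]
  ]
}}

```text
t: 1.48
ee_pos: [0.4731, -0.2366, 0.2313]
eef_rot: [-1.944, -2.468, 0.0]
contact_force: [0.1, -0.3, -0.2]
width: 0.0854
grip_force: 0.0
```

>>> {"api": "carry_out", "payload": {
  "rows": [
    [0.0191, 0.0245, -0.01, 0, 0, 5.45, 1],
    [0.0191, 0.0245, -0.01, 0, 0, 5.45, 1],
    [0.0191, 0.0245, -0.01, 0, 0, 5.45, 1],
    [0.0191, 0.0245, -0.01, 0, 0, 5.45, 1],
    [0.0191, 0.0245, -0.01, 0, 0, 5.45, 1],
    [0.0191, 0.0245, -0.01, 0, 0, 5.45, 1],
    [0.0191, 0.0245, -0.01, 0, 0, 5.45, 1],
    [0.0191, 0.0245, -0.01, 0, 0, 5.45, 1]
  ]
}}

```text
t: 2.15
ee_pos: [0.626, -0.0408, 0.1505]
eef_rot: [-0.889, -3.013, 0.001]
contact_force: [-0.3, -0.7, 0.7]
width: 0.0855
grip_force: 0.0
```

>>> {"api": "carry_out", "payload": {
  "rows": [
    [0, 0, 0, 0, 0, 0, 1],
    [0, 0, 0, 0, 0, 0, 1]
  ]
}}

```text
t: 2.32
ee_pos: [0.6254, -0.0393, 0.1501]
eef_rot: [-0.89, -3.011, -0.002]
contact_force: [-0.5, -0.3, -0.6]
width: 0.0856
grip_force: 0.0
```

```bash
cat > st.py <<'E'
from h import *
from scipy.spatial.transform import Rotation as Ro
s=ctrl.state(); y=Ro.from_rotvec(s['eef_rot']).as_matrix()
print(s['t'],np.round(s['ee_pos'],4),'y',np.degrees(np.arctan2(y[1,1],y[0,1])).round(2),'z',y[:,2].round(3),np.round(s['q'],2),s['width'],s['grip_force'])
E
python3 st.py
```

```text
2.3167 [ 0.6254 -0.0393  0.1501] y 57.05 z [-0.002  0.002 -1.   ] [ 0.34  0.74 -0.55  1.65  0.47  0.88  0.6 ] 0.08555908382978145 0.0
```

>>> {"api": "carry_out", "payload": {
  "rows": [
    [0, 0, -0.03, 0, 0, 0, 1],
    [0, 0, -0.03, 0, 0, 0, 0.7],
    [0, 0, -0.03, 0, 0, 0, 0.7],
    [0, 0, -0.025, 0, 0, 0, 0.7],
    [0, 0, -0.018, 0, 0, 0, 0.7],
    [0, 0, -0.01, 0, 0, 0, 0.7],
    [0, 0, -0.003, 0, 0, 0, 0.7],
    [0, 0, 0, 0, 0, 0, 0.7]
  ],
  "newtons": 40
}}

```text
t: 2.98
ee_pos: [0.6251, -0.0427, 0.0052]
eef_rot: [-0.897, -3.01, 0.001]
contact_force: [0.0, -1.3, 0.5]
width: 0.0598
grip_force: 0.0
```

>>> {"api": "carry_out", "payload": {
  "rows": [
    [0, 0, 0, 0, 0, 0, 0.2],
    [0, 0, 0, 0, 0, 0, 0],
    [0, 0, 0, 0, 0, 0, 0],
    [0, 0, 0, 0, 0, 0, 0],
    [0, 0, 0, 0, 0, 0, 0],
    [0, 0, 0, 0, 0, 0, 0],
    [0, 0, 0, 0, 0, 0, 0],
    [0, 0, 0, 0, 0, 0, 0]
  ]
}}

```text
t: 3.65
ee_pos: [0.6266, -0.0418, 0.0069]
eef_rot: [0.895, 3.009, 0.001]
contact_force: [-0.4, 0.1, 6.9]
width: 0.0251
grip_force: 41.3
```

>>> {"api": "carry_out", "payload": {
  "rows": [
    [0, 0, 0.015, 0, 0, 0, 0],
    [0, 0, 0.03, 0, 0, 0, 0],
    [0, 0.01, 0.03, 0, 0, 0, 0],
    [-0.001, 0.03, 0.01, 0, 0, 0, 0],
    [-0.002, 0.035, 0, 0, 0, 0, 0],
    [-0.002, 0.035, 0, 0, 0, 0, 0],
    [-0.002, 0.035, 0, 0, 0, 0, 0],
    [-0.002, 0.035, 0, 0, 0, 0, 0]
  ]
}}

```text
t: 4.32
ee_pos: [0.6162, 0.1397, 0.0917]
eef_rot: [0.895, 3.011, 0.001]
contact_force: [0.9, -1.0, 0.1]
width: 0.025
grip_force: 40.4
```

>>> {"api": "carry_out", "payload": {
  "rows": [
    [-0.002, 0.035, 0, 0, 0, 0, 0],
    [-0.002, 0.035, 0, 0, 0, 0, 0],
    [-0.002, 0.03, 0, 0, 0, 0, 0],
    [0, 0.02, 0, 0, 0, 0, 0],
    [0, 0.006, 0, 0, 0, 0, 0],
    [0, 0, 0, 0, 0, 0, 0],
    [0, 0, 0, 0, 0, 0, 0]
  ]
}}

```text
t: 4.9
ee_pos: [0.6106, 0.2625, 0.0906]
eef_rot: [0.896, 3.011, -0.003]
contact_force: [0.7, -0.6, 0.3]
width: 0.0254
grip_force: 40.4
```

```bash
python3 st.py; python3 -c "
from h import *
snap('scene','s1.png')"
```

```text
4.9 [0.6106 0.2625 0.0906] y 56.85 z [ 0.    -0.002 -1.   ] [-0.18  0.85 -0.47  1.58  0.48  0.83  0.14] 0.025384930486612705 40.38098752498627
```

View pics/s1.png

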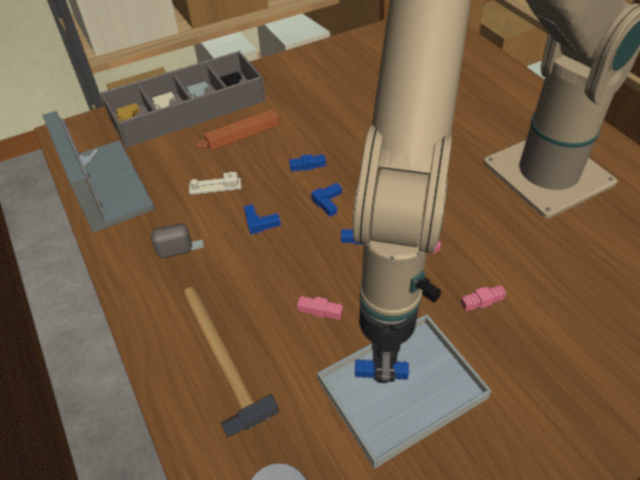

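The joint hangs level in the gripper at (383,369) over the tray. Next I lower it and release.

>>> {"api": "carry_out", "payload": {
  "rows": [
    [0, 0, -0.025, 0, 0, 0, 0],
    [0, 0, -0.025, 0, 0, 0, 0],
    [0, 0, -0.015, 0, 0, 0, 0],
    [0, 0, -0.007, 0, 0, 0, 0],
    [0, 0, -0.003, 0, 0, 0, 0],
    [0, 0, 0, 0, 0, 0, 0],
    [0, 0, 0, 0, 0, 0, 0.55],
    [0, 0, 0, 0, 0, 0, 0.55]
  ]
}}

```text
t: 5.62
ee_pos: [0.6113, 0.2647, 0.0167]
eef_rot: [0.895, 3.01, 0.003]
contact_force: [0.6, -0.5, -0.1]
width: 0.0465
grip_force: 0.0
```

>>> {"api": "carry_out", "payload": {
  "rows": [
    [0, 0, 0, 0, 0, 0, 0.55],
    [0, 0, 0, 0, 0, 0, 0.55],
    [0, 0, 0, 0, 0, 0, 0.55],
    [0, 0, 0.01, 0, 0, 0, 0.55],
    [0, 0, 0.03, 0, 0, 0, 0.55],
    [0, 0, 0.035, 0, 0, 0, 0.55],
    [-0.005, -0.015, 0.03, 0, 0, 0, 0.7],
    [-0.013, -0.026, 0.01, 0, 0, 0, 0.7]
  ]
}}

```text
t: 6.28
ee_pos: [0.5956, 0.2288, 0.1363]
eef_rot: [0.888, 3.006, 0.016]
contact_force: [1.6, -0.2, 0.4]
width: 0.0595
grip_force: 0.0
```

>>> {"api": "carry_out", "payload": {
  "rows": [
    [-0.017, -0.033, 0, 0, 0, 0, 0.7],
    [-0.017, -0.033, 0, 0, 0, 0, 0.7],
    [-0.017, -0.033, 0, 0, 0, 0, 0.7],
    [-0.017, -0.033, 0, 0, 0, 0, 0.7],
    [-0.017, -0.033, 0, 0, 0, 0, 0.7],
    [-0.017, -0.033, 0, 0, 0, 0, 0.7],
    [-0.017, -0.033, 0, 0, 0, 0, 0.7],
    [-0.017, -0.032, 0, 0, 0, 0, 0.7]
  ]
}}

```text
t: 6.95
ee_pos: [0.4557, -0.0413, 0.1312]
eef_rot: [0.895, 3.01, -0.001]
contact_force: [0.2, -0.7, -0.3]
width: 0.0596
grip_force: 0.0
```

>>> {"api": "carry_out", "payload": {
  "rows": [
    [0, 0, 0, 0, 0, 0, 0.7],
    [0, 0, 0, 0, 0, 0, 0.7]
  ]
}}

```text
t: 7.12
ee_pos: [0.4556, -0.0423, 0.131]
eef_rot: [0.902, 3.009, -0.002]
contact_force: [-0.1, 0.7, -0.0]
width: 0.0596
grip_force: 0.0
```

```bash
python3 st.py; python3 -c "
from h import *
s=snap('top','t1.png')
for k in blue(s)[1]:
    x,y,w,h=cv2.boundingRect(k); print(x+w/2,y+h/2,w,h,ray(s,x+w/2,y+h/2,.02).round(3))"
```

```text
7.1167 [ 0.4556 -0.0423  0.131 ] y 56.62 z [-0.    -0.002 -1.   ] [ 0.39  0.57 -0.52  2.13  0.52  0.57  0.48] 0.05957520060751909 0.0
447.0 267.5 22 43 [ 0.442 -0.287  0.02 ]
396.0 181.5 38 35 [ 0.606 -0.192  0.02 ]
158.0 176.5 34 39 [0.61  0.262 0.02 ]
```

View pics/t1.png

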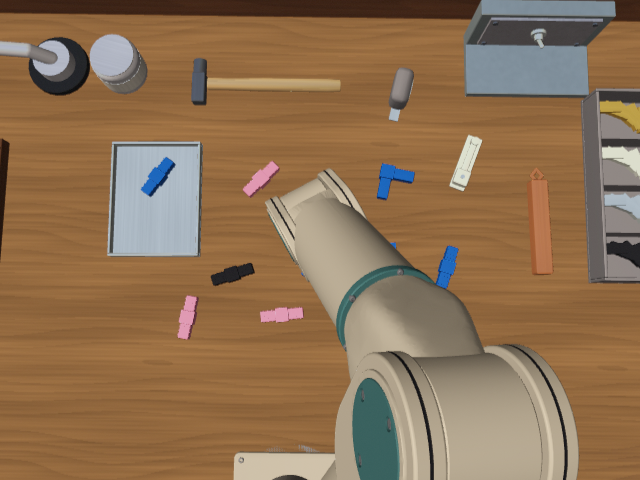

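The first joint lies flat in the tray at (158,177), and the arm is above the second. Next I descend and grasp it.

>>> {"api": "carry_out", "payload": {
  "rows": [
    [0, 0, -0.03, 0, 0, 0, 0.7],
    [0, 0, -0.03, 0, 0, 0, 0.7],
    [0, 0, -0.03, 0, 0, 0, 0.7],
    [0, 0, -0.02, 0, 0, 0, 0.7],
    [0, 0, -0.01, 0, 0, 0, 0.7],
    [0, 0, -0.004, 0, 0, 0, 0.7],
    [0, 0, 0, 0, 0, 0, 0.7],
    [0, 0, 0, 0, 0, 0, 0.2]
  ]
}}

```text
t: 7.83
ee_pos: [0.4573, -0.0382, 0.0063]
eef_rot: [0.891, 3.012, 0.002]
contact_force: [0.3, 0.5, 0.4]
width: 0.0493
grip_force: 0.0
```

>>> {"api": "carry_out", "payload": {
  "rows": [
    [0, 0, 0, 0, 0, 0, 0],
    [0, 0, 0, 0, 0, 0, 0],
    [0, 0, 0, 0, 0, 0, 0],
    [0, 0, 0, 0, 0, 0, 0],
    [0, 0, 0, 0, 0, 0, 0],
    [0, 0, 0, 0, 0, 0, 0],
    [0, 0, 0, 0, 0, 0, 0]
  ]
}}

```text
t: 8.42
ee_pos: [0.4572, -0.0394, 0.0071]
eef_rot: [0.894, 3.01, 0.002]
contact_force: [-0.0, 0.8, 5.9]
width: 0.0247
grip_force: 40.4
```

>>> {"api": "carry_out", "payload": {
  "rows": [
    [0, 0, 0.015, 0, 0, 0, 0],
    [0, 0, 0.03, 0, 0, 0, 0],
    [0.002, 0.01, 0.03, 0, 0, 0, 0],
    [0.006, 0.03, 0.01, 0, 0, 0, 0],
    [0.007, 0.033, 0, 0, 0, 0, 0],
    [0.007, 0.033, 0, 0, 0, 0, 0],
    [0.007, 0.033, 0, 0, 0, 0, 0],
    [0.007, 0.033, 0, 0, 0, 0, 0]
  ]
}}

```text
t: 9.08
ee_pos: [0.4926, 0.1332, 0.0917]
eef_rot: [0.897, 3.011, -0.0]
contact_force: [-0.2, 0.2, -1.2]
width: 0.0252
grip_force: 39.6
```

>>> {"api": "carry_out", "payload": {
  "rows": [
    [0.007, 0.033, 0, 0, 0, 0, 0],
    [0.007, 0.033, 0, 0, 0, 0, 0],
    [0.006, 0.03, 0, 0, 0, 0, 0],
    [0.005, 0.024, 0, 0, 0, 0, 0],
    [0.002, 0.01, 0, 0, 0, 0, 0],
    [0, 0, 0, 0, 0, 0, 0],
    [0, 0, 0, 0, 0, 0, 0]
  ]
}}

```text
t: 9.67
ee_pos: [0.519, 0.2607, 0.091]
eef_rot: [-0.895, -3.011, 0.003]
contact_force: [-0.8, -0.7, 0.0]
width: 0.0251
grip_force: 39.6
```

```bash
python3 st.py; python3 -c "
from h import *
snap('scene','s2.png')"
```

```text
9.6667 [0.519  0.2607 0.091 ] y 56.88 z [-0.001 -0.002 -1.   ] [-0.21  0.76 -0.49  1.82  0.53  0.69 -0.01] 0.025053113332459215 39.64606583118439
```

View pics/s2.png

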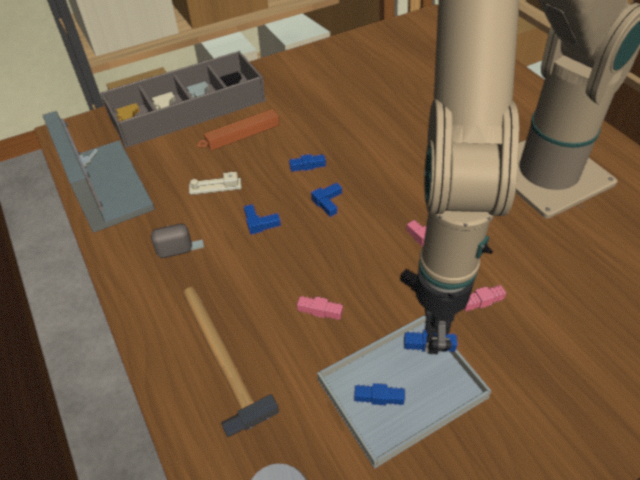

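The second joint is held level at (430,341), and the first lies in the tray at (380,394) with plenty of room between them. I lower, release and lift clear.

>>> {"api": "carry_out", "payload": {
  "rows": [
    [0, 0, -0.025, 0, 0, 0, 0],
    [0, 0, -0.025, 0, 0, 0, 0],
    [0, 0, -0.015, 0, 0, 0, 0],
    [0, 0, -0.007, 0, 0, 0, 0],
    [0, 0, -0.003, 0, 0, 0, 0],
    [0, 0, 0, 0, 0, 0, 0],
    [0, 0, 0, 0, 0, 0, 0.55],
    [0, 0, 0, 0, 0, 0, 0.55]
  ]
}}

```text
t: 10.38
ee_pos: [0.5202, 0.2624, 0.0175]
eef_rot: [0.896, 3.01, 0.002]
contact_force: [0.6, -0.6, 0.3]
width: 0.0464
grip_force: 0.0
```

>>> {"api": "carry_out", "payload": {
  "rows": [
    [0, 0, 0, 0, 0, 0, 0.55],
    [0, 0, 0, 0, 0, 0, 0.55],
    [0, 0, 0, 0, 0, 0, 0.55],
    [0, 0, 0.01, 0, 0, 0, 0.55],
    [0, 0, 0.03, 0, 0, 0, 0.55],
    [0, 0, 0.035, 0, 0, 0, 0.55],
    [0, -0.025, 0.03, 0, 0, 0, 0.55],
    [0, -0.035, 0.02, 0, 0, 0, 0.55]
  ]
}}

```text
t: 11.05
ee_pos: [0.52, 0.2069, 0.1453]
eef_rot: [0.885, 3.011, 0.011]
contact_force: [1.6, -0.1, -0.3]
width: 0.0472
grip_force: 0.0
```

>>> {"api": "carry_out", "payload": {
  "rows": [
    [0, -0.035, 0, 0, 0, 0, 0.55],
    [0, -0.035, 0, 0, 0, 0, 0.55],
    [0, -0.035, 0, 0, 0, 0, 0.55],
    [0, -0.035, 0, 0, 0, 0, 0.55],
    [0, -0.035, 0, 0, 0, 0, 0.55],
    [0, -0.03, 0, 0, 0, 0, 0.55],
    [0, 0, 0, 0, 0, 0, 0.55],
    [0, 0, 0, 0, 0, 0, 0.55]
  ]
}}

```text
t: 11.72
ee_pos: [0.5194, -0.0052, 0.1418]
eef_rot: [0.902, 3.009, -0.001]
contact_force: [-1.6, 0.1, 0.1]
width: 0.0468
grip_force: 0.0
```

```bash
python3 st.py; python3 -c "
from h import *
snap('scene','s3.png')
s=snap('top','t2.png')
for k in blue(s)[1]:
    x,y,w,h=cv2.boundingRect(k); print(x+w/2,y+h/2,w,h,ray(s,x+w/2,y+h/2,.02).round(3))"
```

```text
11.7167 [ 0.5194 -0.0052  0.1418] y 56.62 z [ 0.    -0.001 -1.   ] [ 0.33  0.63 -0.57  1.96  0.51  0.7   0.44] 0.04682508846288981 0.0
450.5 260.5 15 29 [ 0.456 -0.294  0.02 ]
158.0 223.0 34 40 [0.52  0.258 0.02 ]
396.0 181.5 38 35 [ 0.606 -0.192  0.02 ]
158.0 176.5 34 39 [0.61  0.262 0.02 ]
```

View pics/s3.png

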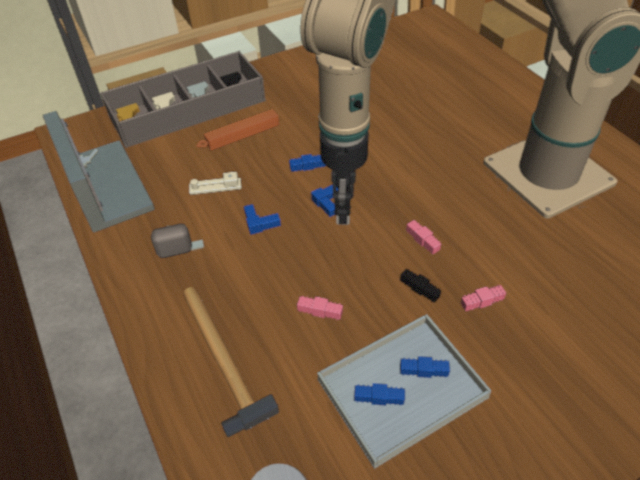

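Both joints lie flat and apart in the tray at (380,394) and (424,367). The third is still at its start, about (307,162), and the gripper is clear.

```bash
python3 -c "
from bench import ctrl
print(ctrl.sign_off())"
```

```text
the job is handed in; nothing more can be done
None
```

Two straight blue joints lie flat and apart in the order tray, the third was left where it lay, and the job was handed in at about 12 s; no verdict was returned.

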